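Bring the swinging parts carrier to rest over the wash pan

TASK

Take the trolley of the overhead bench rail by its black grip block and run it along the rail, so that the hanging carrier with its two steel sleeves comes off the drip stand and over the wash pan. The carrier drops off the stand and swings for more than a minute if left alone: damp the swing by moving the trolley only, gently and without touching the carrier, until it hangs level and still centred over the pan, keep it so for three seconds, and then let go of the trolley and leave it there. Leave the drip stand and the dark tin beside it where they stand.

Things in the scene. Friction and masses are not known exactly. Their poses are not given: they have to be found in the camera images.
- rail: Aluminium bench rail, 24 x 24 mm bar, 1060 mm long, its top 274 mm above the bench, on two posts 1000 mm apart. Fixed. Origin on the bench below the middle of the bar; its y axis runs along the rail (towards the robot's left), x across it (away from the robot), z up.
- trolley (a joint): Trolley's position along the rail in m: 0 at the start, growing along the rail's +y axis; stops at -0.03 and 0.50. At 0 it is 220 mm from the rail's middle on the -y side. It weighs about 0.6 kg and runs with about 1.5 N of friction, so it stays where it is left. Never run it faster than 0.45 m/s.
- trolley_grip (a point): Centre of the trolley's grip: an upright black block above the rail, 22 mm along the rail, 40 mm across it, 52 mm tall. The point is 317 mm above the bench, 17 mm below the block's top, 31 mm above the trolley's flat steel top (70 mm along, 52 mm across the rail). Axes as the rail's. Pinch it from above, fingers closing along the rail.
- carrier: Carrier hanging from the trolley on a free pivot: a 310 x 32 mm crossbar along the rail with a steel sleeve (40 mm diameter, 58 mm tall, underside 90 mm below the pivot) fixed below each end, 140 mm either side of the pivot. Origin on the pivot, 92 mm straight below the grip. It turns about its x axis (across the rail) only; z is upright and y along the rail when it hangs level.
- carrier_mid (a point): Middle of the carrier's crossbar, 36 mm below the pivot. Carrier: 0.8 kg nominal, centre of mass 56 mm below the pivot, swing period 1.24 s, almost no damping; it answers the trolley as a 0.38 m pendulum would. At the start the stand props up its -y end (tilt 0.32 rad); it slips off when the trolley has gone about 50 mm and swings from about 0.25 rad.
- drip_stand: Loose heavy drip stand (2.5 kg, 177 mm tall) with a flat rubber pad 70 mm across the rail by 80 mm along it, base 110 x 90 mm, under the carrier's end on the rail's -y side. Origin at the centre of its underside.
- wash_pan_in (a point): Centre of the inner floor (4 mm above the bench) of the wash pan: an open steel pan, 150 mm across the rail, 380 mm along it, 60 mm high, fixed on the bench under the rail. The target: the trolley's grip and the carrier's pivot must stop straight above this point. Axes as the rail's.
- grease_tin: Bystander: loose dark tin with a pale top beside the rail, 70 mm diameter, 70 mm tall. Origin at its underside.
There are look-alikes about, which are no part of the job. Leave any green look-alike of the drip_stand alone.

How it is judged:
On the way, in this order (a step that is already met when the one before it is completed fails the run):
1. the carrier is off the drip stand and under way (value of joint trolley above 0.09 m and contact force between carrier and drip_stand below 0.05 N), for 0.1 s.
2. the carrier hangs level and still over the pan for three seconds (horizontal distance between trolley_grip and wash_pan_in below 0.018 m and angle between carrier's own z axis and vertical below 0.06 rad and angular speed of carrier below 0.3 rad/s), for 3 s.
At the end, for the whole second after the job is handed in: The trolley is let go and at rest (under 0.02 m/s) with its grip within 18 mm, horizontally, of the point above the centre of the pan, and the carrier hangs level within 0.06 rad and turns at under 0.3 rad/s. It must have hung so for 3 s on the way (all of step 2 and velocity of joint trolley between -0.02 and 0.02 m/s); the robot touches nothing.
It fails at once if the robot touches the carrier (contact force between any of the fingers, the arm and carrier above 0.5 N).
It fails at once if the trolley is run faster than 0.45 m/s (velocity of joint trolley above 0.45 m/s or velocity of joint trolley below -0.45 m/s).
It fails at once if the carrier swings wildly (over 0.5 rad) (angle between carrier's own z axis and vertical above 0.5 rad).
It fails at once if the drip stand is shifted more than 30 mm or tipped (distance of drip_stand from where it was at the start of the episode above 0.03 m or angle between drip_stand's own z axis and vertical above 0.2 rad).
It fails at once if the dark tin is moved more than 30 mm (distance of grease_tin from where it was at the start of the episode above 0.03 m).
It also fails if it takes over 51 s, if anything falls off the work surface, if the arm or the gripper's body presses on something with over 40 N, if the wrist force passes 120 N, or if a joint passes its speed limit or range.

ROBOT

A 6-joint arm with a two-finger parallel gripper is mounted at the origin on the work surface. World frame = base frame: x ahead of the robot, y to its left, z up, the work surface at z = 0. Lengths are in m, angles in rad, forces in N, time in s.
With the tool pointing down it reaches from about 0.425 to 0.95 m from the base axis. Payload 14.7 kg.
Tool frame: the origin (TCP) lies midway between the tips of the shut fingers; the grasp point (between the pads) lies 19 mm behind it; y points along the fingers, z is the direction in which the jaws open and shut, and the axes are right-handed (so a half turn about y gives the same grasp; the last joint's range is limited). The gripper opens to 85 mm and grips with 20 to 120 N. Pads are 22 mm wide; open, the fingers measure 114 mm over their backs; the gripper's body (76 mm by 85 mm) begins 54 mm behind the grasp point. The pads swing forward as they close: fully open they stand 13 mm farther back than shut.
Start: joints at [1.21, 0.48, 1.596, -0, 1.065, -0.047], TCP at [0.201, 0.618, 0.231] pointing down, gripper open.
Joint ranges: [-2.75, 2.75], [-0.82, 2.05], [0.23, 2.67], [-1.56, 4.7], [0.09, 2.69], [-2.92, 2.92]. Speed limits (rad/s): [1.89, 1.89, 2.39, 3.01, 3.01, 3.01].

INTERFACE

Orientations are given as a unit quaternion [x, y, z, w].
In Python, from plant import goto, move_linear, movej, gripper_to, sleep, inverse_kinematics, read_camera, camera_info, PlanningError, job_done, current_time, current_q, current_qd, current_tau, current_ee_pos, current_tool_rot, current_contact_force, current_torque, current_gripper_width gives the robot as it stands. Calls block until the motion is done:
- goto(position, orientation): joint-space move of the TCP to a pose.
- move_linear(position, attitude=None, v=0.15): straight line of the TCP; attitude=None keeps the orientation; v is the mean speed in m/s.
- movej(angles): joint-space move.
- gripper_to(opening, effort=None): finger opening in m; effort is the grip in N (None keeps the last); returns when the fingers have stopped.
- sleep(seconds).
- inverse_kinematics(position, orientation): joint angles nearest the present ones, or None.
- read_camera(name): name is "scene" or "side" or "wrist"; returns (picture, depth): 384x512x3 uint8, blue, green, red; 384x512 float32, m along the optical axis (not along the pixel's ray), 0 where there is no reading.
- camera_info(name): a dict with "camera_matrix" (3x3 intrinsics, pixels), "R" (3x3) and "t" (3): a world point X has camera coordinates R X + t; the wrist camera has in their place "mount" (4x4, takes a point from camera to tool coordinates, whose origin is the TCP and whose axes are the tool frame's). Camera axes: x right, y down, z forward; pixel columns grow to the right and rows downward; lengths in m; the calibration is good to about 2 mm. A picture is of the moment at which its call begins: read the wrist's pose just before it. camera_info takes no time and is no camera call.
A pose or a line that the arm cannot do raises PlanningError and nothing moves.
- job_done(): hands the job in, once; it reports no verdict.
Readings, each from a call of its own:
- current_time(): time.
- current_q(): joint angles.
- current_qd(): joint speeds.
- current_tau(): joint torques, N m.
- current_ee_pos(): TCP position.
- current_tool_rot(): TCP orientation.
- current_contact_force(): force on the tool from outside, world axes, zero at the start.
- current_torque(): the same for the moment, N m.
- current_gripper_width(): finger opening in m.
Only numpy, scipy, OpenCV 4.12 (cv2) and the standard library are available. Lean on these libraries where they do the work, as an engineer would, in place of code of your own. Each camera call takes 0.05 s, during which the arm holds its last target.

## Working session

There is one attempt and no reset: what is moved stays moved. The work goes in short steps, each a Python script; the robot and the scene stay as the last script left them, time stands still between calls to the robot, and variables do not carry over. Pictures are saved under pics/ and viewed, and the job is handed in when it is done.

```bash
ls; mkdir -p pics; python3 - <<'E'
from plant import *
import cv2,numpy as np
print(current_time(),current_q(),current_ee_pos(),current_tool_rot())
for n in("scene","side"):
    p,d=read_camera(n); cv2.imwrite(f"pics/{n}0.png",p); np.savez(f"pics/{n}0.npz",p=p,d=d)
    i=camera_info(n); print(n,i); print((d>0).mean())
E
```

```text
pics
0.0 [ 1.21035507e+00  4.80801467e-01  1.59689993e+00 -3.46018335e-07
  1.06512962e+00 -4.65838923e-02] [0.20048985 0.61784644 0.2306824 ] [ 0.6988465  -0.11059875  0.11042198 -0.69798887]
scene {'camera_matrix': array([[404.63712963,   0.        , 256.51807081],
       [  0.        , 404.63712963, 189.86574989],
       [  0.        ,   0.        ,   1.        ]]), 'R': array([[-0.82612658,  0.56324312, -0.01649406],
       [ 0.43067505,  0.6122677 , -0.66305902],
       [-0.36336465, -0.55487426, -0.74838539]]), 't': array([0.54763077, 0.01081355, 1.47024594])}
0.9964040120442709
side {'camera_matrix': array([[395.12606074,   0.        , 249.85238006],
       [  0.        , 395.12606074, 191.68185593],
       [  0.        ,   0.        ,   1.        ]]), 'R': array([[ 0.92387027, -0.38270157, -0.0017979 ],
       [-0.2351958 , -0.56406175, -0.79152845],
       [ 0.30190505,  0.73169246, -0.61112968]]), 't': array([-0.55350399,  0.17401143,  1.17524361])}
0.995849609375
```

View pics/scene0.png

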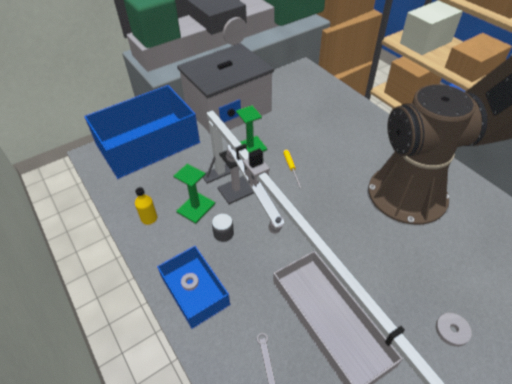

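View pics/side0.png

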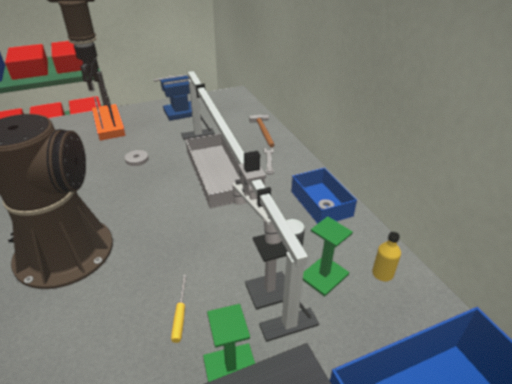

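```bash
python3 - <<'E'
import cv2,numpy as np
a=cv2.imread("pics/scene0.png");b=cv2.imread("pics/side0.png")
c=cv2.resize(a[100:250,190:300],None,fx=4,fy=4,interpolation=cv2.INTER_CUBIC)
d=cv2.resize(b[130:280,200:310],None,fx=4,fy=4,interpolation=cv2.INTER_CUBIC)
e=np.hstack([c[:,:400],d[:,:400]]);cv2.imwrite("pics/crop0.png",e)
c=cv2.resize(a[230:384,250:450],None,fx=2,fy=2);d=cv2.resize(b[60:214,170:370],None,fx=2,fy=2)
cv2.imwrite("pics/crop1.png",np.hstack([c,d]))
E
```

```text
(no output)
```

View pics/crop0.png

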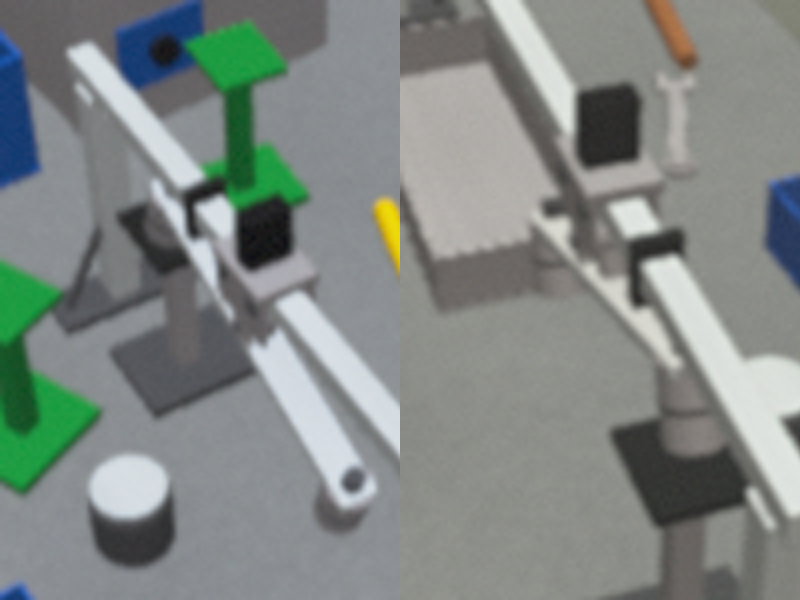

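View pics/crop1.png

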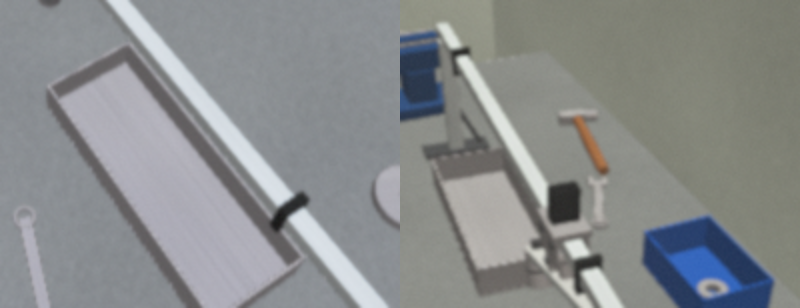

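```bash
cat > h.py <<'E'
import cv2,numpy as np
from plant import *
def cloud(n,d):
    i=camera_info(n);K=i["camera_matrix"];R=i["R"];t=i["t"]
    v,u=np.mgrid[:d.shape[0],:d.shape[1]]
    c=np.stack([(u-K[0,2])/K[0,0]*d,(v-K[1,2])/K[1,1]*d,d],-1)
    return (c-t)@R
E
python3 - <<'E'
from h import *
for n,b in(("scene",(245,142,266,172)),("side",(238,145,266,175))):
    z=np.load(f"pics/{n}0.npz");p,d=z["p"],z["d"];X=cloud(n,d)
    g=cv2.cvtColor(p,cv2.COLOR_BGR2GRAY)
    hsv=cv2.cvtColor(p,cv2.COLOR_BGR2HSV)
    m=np.zeros_like(g);m[b[1]:b[3],b[0]:b[2]]=1
    mm=(m>0)&(g<60)&(X[...,2]>.28)&(X[...,2]<.36)
    P=X[mm];print(n,"grip",len(P),P.min(0),P.max(0),np.median(P,0))
    top=P[P[:,2]>np.percentile(P[:,2],97)-.004];print(" top",len(top),top.mean(0),top.min(0),top.max(0))
    # rail top
    r=(g>150)&(abs(X[...,2]-.274)<.006)&(hsv[...,1]<40)&(X[...,0]>.3)&(X[...,0]<1.0)&(abs(X[...,1])<.9)
    P=X[r];vx,vy,x0,y0=cv2.fitLine(P[:,:2].astype(np.float32),cv2.DIST_HUBER,0,1e-4,1e-4).ravel()
    s=(P[:,:2]-[x0,y0])@[vx,vy];print(" rail",len(P),vx,vy,x0,y0,s.min(),s.max(),P[:,2].mean())
    print(" ends",np.array([x0,y0])+s.min()*np.array([vx,vy]),np.array([x0,y0])+s.max()*np.array([vx,vy]))
    w=(-vy*(P[:,0]-x0)+vx*(P[:,1]-y0));print(" width pct",np.percentile(w,[1,5,50,95,99]))
    bench=X[(X[...,2]<.02)&(X[...,2]>-.02)&(abs(X[...,0]-.6)<.3)&(abs(X[...,1])<.5)];print(" bench z",np.percentile(bench[:,2],[5,50,95]))
    # pan
    if n=="scene": cv2.imwrite("pics/z.png",(np.clip(X[...,2],-.02,.1)+.02)/.12*255)
E
```

```text
scene grip 189 [ 0.50459675 -0.28604706  0.28249006] [ 0.54396582 -0.18781819  0.33666624] [ 0.52680298 -0.19235564  0.31849728]
 top 47 [ 0.52667807 -0.19742673  0.33457007] [ 0.50952581 -0.2059829   0.33219921] [ 0.54301071 -0.18938305  0.33666624]
 rail 2972 0.06459833 0.99791133 0.54706275 0.14459692 -0.6558106305601955 0.35479365225895704 0.27477683294833644
 ends [ 0.50469848 -0.50984394] [0.56998183 0.49864953]
 width pct [-0.01139796 -0.01043212 -0.00012328  0.01127524  0.0128354 ]
 bench z [-0.00211684  0.00206146  0.01107446]
side grip 242 [ 0.49903035 -0.21664903  0.28752796] [ 0.53501677 -0.2006784   0.33425121] [ 0.51674256 -0.21275943  0.31449307]
 top 54 [ 0.51706681 -0.20877139  0.33159368] [ 0.4995089  -0.21569483  0.32927834] [ 0.53431208 -0.2006784   0.33425121]
 rail 1480 0.06329292 0.997995 0.5210045 -0.16407174 -0.35046826031606415 0.7114577593956868 0.27224856281907595
 ends [ 0.49882234 -0.51383732] [0.56603474 0.54595956]
 width pct [-0.01221215 -0.01080285  0.00019654  0.01036463  0.01118709]
 bench z [-0.00415488 -0.00096925  0.01286389][ WARN:0@0.690] global loadsave.cpp:1063 imwrite_ Unsupported depth image for selected encoder is fallbacked to CV_8U.
```

```bash
python3 - <<'E'
from h import *
ax=np.array([.064,.998]);ax/=np.linalg.norm(ax);nx=np.array([ax[1],-ax[0]]);O=np.array([.5342,.0162])
tops=[]
for n in("scene","side"):
    z=np.load(f"pics/{n}0.npz");p,d=z["p"],z["d"];X=cloud(n,d)
    q=(X[...,:2]-O);s=q@ax;w=q@nx
    # rim points
    m=(X[...,2]>.052)&(X[...,2]<.068)&(abs(s)<.5)&(abs(w)<.15)&(s>-.12)
    cv2.imwrite(f"pics/rim_{n}.png",np.where(m[...,None],np.uint8([0,0,255]),p))
    print(n,m.sum(),"s",np.percentile(s[m],[0,1,5,95,99,100]),"w",np.percentile(w[m],[0,1,5,95,99,100]))
    f=(X[...,2]>.0)&(X[...,2]<.009)&(abs(w)<.06)&(s>-.1)&(s<.4)
    print(" floor w/s hist")
    for lo in np.arange(-.1,.46,.02):
        mm=(abs(w)<.05)&(s>lo)&(s<lo+.02)&(X[...,2]<.1)
        if mm.sum(): print(round(lo,2),mm.sum(),np.round(np.percentile(X[...,2][mm],[5,50,95]),3))
E
python3 -c "
import cv2,numpy as np;cv2.imwrite('pics/rim.png',np.hstack([cv2.imread('pics/rim_scene.png')[200:,200:500],cv2.imread('pics/rim_side.png')[60:244,150:450]]))"
```

```text
scene 859 s [0.00042748 0.00233101 0.00463438 0.38052269 0.38176482 0.38189462] w [-0.07218112 -0.07123071 -0.0700986   0.07888388  0.07939241  0.08030241]
 floor w/s hist
-0.1 154 [-0.003  0.001  0.006]
-0.08 164 [-0.003  0.001  0.005]
-0.06 171 [-0.002  0.001  0.005]
-0.04 109 [-0.002  0.001  0.005]
0.0 404 [0.003 0.021 0.06 ]
0.02 195 [0.002 0.005 0.009]
0.04 184 [0.002 0.005 0.009]
0.06 201 [0.002 0.005 0.009]
0.08 203 [0.002 0.005 0.009]
0.1 213 [0.001 0.005 0.009]
0.12 217 [0.002 0.005 0.009]
0.14 219 [0.002 0.005 0.008]
0.16 232 [0.002 0.006 0.009]
0.18 239 [0.001 0.005 0.009]
0.2 243 [0.002 0.005 0.008]
0.22 252 [0.001 0.005 0.009]
0.24 261 [0.002 0.005 0.009]
0.26 265 [0.002 0.005 0.009]
0.28 274 [0.002 0.005 0.009]
0.3 289 [0.002 0.005 0.008]
0.32 294 [0.002 0.005 0.009]
0.34 299 [0.002 0.005 0.008]
0.36 192 [0.003 0.006 0.063]
0.38 257 [-0.001  0.004  0.061]
0.4 48 [-0.001  0.002  0.005]
side 247 s [-2.81387131e-03 -2.56279426e-03 -2.23562626e-04  4.89308571e-01
  4.98811283e-01  4.99422539e-01] w [-0.076552   -0.07620172 -0.07577112  0.06955807  0.07090215  0.07128372]
 floor w/s hist
-0.1 135 [-0.004 -0.001  0.001]
-0.08 120 [-0.004 -0.001  0.002]
-0.06 117 [-0.005 -0.001  0.001]
-0.04 114 [-0.005 -0.002  0.001]
-0.02 186 [-0.004  0.006  0.051]
0.0 151 [-0.     0.031  0.057]
0.06 18 [0.002 0.004 0.006]
0.08 77 [-0.     0.003  0.005]
0.1 85 [-0.001  0.002  0.005]
0.12 88 [-0.001  0.002  0.006]
0.14 87 [-0.001  0.002  0.005]
0.16 85 [-0.     0.003  0.005]
0.18 79 [-0.     0.002  0.005]
0.2 76 [-0.001  0.002  0.005]
0.22 77 [-0.     0.003  0.005]
0.24 74 [-0.     0.002  0.005]
0.26 73 [-0.001  0.002  0.005]
0.28 67 [-0.     0.003  0.006]
0.3 67 [0.    0.003 0.006]
0.32 65 [-0.001  0.002  0.005]
0.34 66 [-0.001  0.002  0.005]
0.36 297 [0.002 0.027 0.056]
0.38 47 [0.003 0.026 0.055]
0.46 45 [0.003 0.008 0.037]
```

View pics/rim.png

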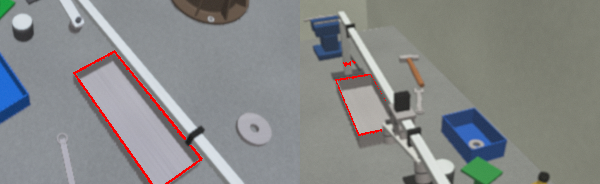

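```bash
cat >> h.py <<'E'
from scipy.spatial.transform import Rotation as Rn
AX=np.array([.0638,.998]);AX/=np.linalg.norm(AX);NX=np.array([AX[1],-AX[0]]);O=np.array([.5342,.0162])
ty=np.array([0,0,-1.]);tz=np.array([AX[0],AX[1],0])
def quat(sgn):
    z=tz*sgn;return Rn.from_matrix(np.stack([np.cross(ty,z),ty,z],1)).as_quat()
def at(s,z): p=O+AX*s;return [p[0],p[1],z]
E
python3 - <<'E'
from h import *
print(Rn.from_quat(current_tool_rot()).as_matrix())
print("grip est",at(-.22,.298),"target",at(.19,.298))
for sg in(1,-1):
    for s,z in((-.22,.43),(-.22,.298),(.19,.298)):
        print(sg,s,z,inverse_kinematics(at(s,z),quat(sg)))
E
```

```text
[[ 9.51169514e-01 -4.09824276e-04  3.08668736e-01]
 [-3.08669000e-01 -1.04670659e-03  9.51168940e-01]
 [-6.67265225e-05 -9.99999368e-01 -1.12209545e-03]]
grip est [np.float64(0.5201645223907551), np.float64(-0.20335182843301577), 0.298] target [np.float64(0.5463215488443479), np.float64(0.20581294273760453), 0.298]
1 -0.22 0.43 [-4.26948602e-01  2.07255905e-01  1.51672900e+00 -4.44089210e-16
  1.41760774e+00 -1.93390395e+00]
1 -0.22 0.298 [-4.26948602e-01  2.88229922e-01  1.72578885e+00 -4.44089210e-16
  1.12757388e+00 -1.93390395e+00]
1 0.19 0.298 [ 3.08357693e-01  3.26053324e-01  1.67044405e+00 -4.44089210e-16
  1.14509528e+00 -1.19859765e+00]
-1 -0.22 0.43 [-4.26948602e-01  2.07255905e-01  1.51672900e+00 -4.44089210e-16
  1.41760774e+00  1.20768871e+00]
-1 -0.22 0.298 [-4.26948602e-01  2.88229922e-01  1.72578885e+00 -4.44089210e-16
  1.12757388e+00  1.20768871e+00]
-1 0.19 0.298 [ 3.08357693e-01  3.26053324e-01  1.67044405e+00 -4.44089210e-16
  1.14509528e+00  1.94299500e+00]
```

```bash
python3 - <<'E'
from h import *
p=current_ee_pos();move_linear([p[0],p[1],.42],v=.25)
print(current_time())
goto(at(-.22,.42),quat(-1))
print(current_time(),current_ee_pos())
R=Rn.from_quat(current_tool_rot()).as_matrix();tcp=current_ee_pos()
i=camera_info("wrist");pic,d=read_camera("wrist")
cv2.imwrite("pics/w1.png",pic)
K=i["camera_matrix"];v,u=np.mgrid[:384,:512]
c=np.stack([(u-K[0,2])/K[0,0]*d,(v-K[1,2])/K[1,1]*d,d],-1)
M=i["mount"];X=(c@M[:3,:3].T+M[:3,3])@R.T+tcp
g=cv2.cvtColor(pic,cv2.COLOR_BGR2GRAY)
m=(g<60)&(abs(X[...,2]-.334)<.008)&(d>0)
n,l,st,ce=cv2.connectedComponentsWithStats(m.astype(np.uint8))
for k in range(1,n):
    if st[k,4]>100:
        P=X[l==k];q=P[:,:2]-O;s=q@AX;w=q@NX;print(st[k],ce[k],P.mean(0),"s",np.percentile(s,[2,98]),"w",np.percentile(w,[2,98]))
E
```

```text
1.0083
4.1 [ 0.52041409 -0.20278396  0.41995908]
```

View pics/w1.png

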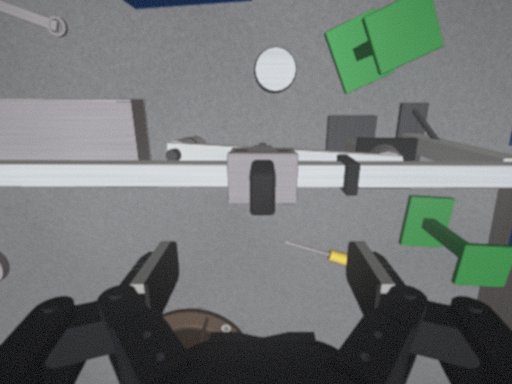

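```bash
python3 - <<'E'
from h import *
pic=cv2.imread("pics/w1.png");g=cv2.cvtColor(pic,cv2.COLOR_BGR2GRAY)
m=np.zeros_like(g);m[155:220,235:290]=g[155:220,235:290]<70
n,l,st,ce=cv2.connectedComponentsWithStats(m);k=1+np.argmax(st[1:,4]);print(st[k],ce[k])
i=camera_info("wrist");K=i["camera_matrix"];M=i["mount"];print(M)
R=Rn.from_quat(current_tool_rot()).as_matrix();tcp=current_ee_pos()
x,y,w,h=st[k][:4]
for u,v in((x,y+h/2),(x+w,y+h/2),(x+w/2,y),(x+w/2,y+h)):
    r=R@M[:3,:3]@np.array([(u-K[0,2])/K[0,0],(v-K[1,2])/K[1,1],1]);o=R@M[:3,3]+tcp
    for z in (.334,.286):
        P=o+r*(z-o[2])/r[2];q=P[:2]-O;print(u,v,z,P,"s",q@AX,"w",q@NX)
E
```

```text
[ 251  161   23   53 1094] [262.04753199 187.78976234]
[[ 6.91876189e-04  9.54072559e-01  2.99574823e-01 -7.76662237e-02]
 [ 1.00719074e-03 -2.99575407e-01  9.54072094e-01 -1.42992531e-01]
 [ 9.99999253e-01 -3.58370778e-04 -1.16820214e-03  4.63197693e-05]
 [ 0.00000000e+00  0.00000000e+00  0.00000000e+00  1.00000000e+00]]
251 187.5 0.334 [ 0.52808492 -0.19388693  0.334     ] s -0.21004908385221635 w 0.007300427973600286
251 187.5 0.286 [ 0.51344602 -0.19098246  0.286     ] s -0.20808445701727854 w -0.007493953420400302
274 187.5 0.334 [ 0.52688417 -0.21290125  0.334     ] s -0.22910126893289282 w 0.007315187560442128
274 187.5 0.286 [ 0.51199356 -0.21398265  0.286     ] s -0.23113045317351372 w -0.007476099857662704
262.5 161 0.334 [ 0.54976907 -0.20479888  0.334     ] s -0.21955540091080708 w 0.029636553164945456
262.5 161 0.286 [ 0.5396757  -0.20418182  0.286     ] s -0.21958353418163162 w 0.019524378236844553
262.5 214 0.334 [ 0.50388228 -0.20190714  0.334     ] s -0.21959701995159084 w -0.016341244046460424
262.5 214 0.286 [ 0.4841699 -0.2006839  0.286    ] s -0.2196338776068013 w -0.036091506939544785
```

```bash
cat >> h.py <<'E'
def tilt(dbg=None,cam="scene",s0=None):
    """carrier tilt: returns time, theta (>0: +y end up => bob towards +y)"""
    t=current_time();pic,d=read_camera(cam);X=cloud(cam,d)
    return t,fit(pic,X,s0,dbg)
def fit(pic,X,s0,dbg=None):
    q=X[...,:2]-O;s=q@AX-s0;w=q@NX;z=X[...,2]
    m=(abs(w)<.026)&(abs(s)<.165)&(abs(s)>.04)&(abs(z-(.189+0*s))<.06)&(z<.246)&(z>.12)
    # crossbar is bright (white); sleeves gray
    g=pic.min(2);m&=g>130
    if m.sum()<30: return None
    S=s[m];Z=z[m]
    # RANSAC-ish: Huber line through fitLine, twice
    k=np.ones(len(S),bool)
    for _ in range(4):
        vx,vy,x0,y0=cv2.fitLine(np.stack([S[k],Z[k]],1).astype(np.float32),cv2.DIST_HUBER,0,1e-4,1e-4).ravel()
        r=abs(-vy*(S-x0)+vx*(Z-y0));k=r<max(.008,np.median(r)*1.5)
    if dbg: 
        o=pic.copy();o[m]=(0,0,255);cv2.imwrite(dbg,o)
    return float(np.arctan2(vy*np.sign(vx),abs(vx))),int(k.sum()),float(y0-vy/vx*x0)
E
python3 - <<'E'
from h import *
for n in("scene","side"):
    z=np.load(f"pics/{n}0.npz");print(n,fit(z["p"],cloud(n,z["d"]),-.22,f"pics/fit_{n}.png"))
a=cv2.imread("pics/fit_scene.png")[90:270,180:330];b=cv2.imread("pics/fit_side.png")[130:310,190:340]
cv2.imwrite("pics/fit.png",cv2.resize(np.hstack([a,b]),None,fx=2.5,fy=2.5))
# first move sim
w=5.07;L=.38
for prof in("quint","cub","trap"):
  for D in(.12,.15):
    for T in(.6,.8,1.,1.2,1.5):
        dt=.001;th=-.28;om=0;free=0;mx=0;vm=0
        N=int(T/dt);u=np.linspace(0,1,N)
        if prof=="quint": p=10*u**3-15*u**4+6*u**5
        elif prof=="cub":p=3*u**2-2*u**3
        else:
            a=np.where(u<.25,1,np.where(u>.75,-1,0));p=np.cumsum(np.cumsum(a)); p=p/p[-1]
        y=D*p;v=np.gradient(y,dt);ac=np.gradient(v,dt)
        for i in range(N):
            if not free and y[i]>.05: free=1;th=-.25
            if free: om+=dt*(-w*w*th-ac[i]/L);th+=om*dt;mx=max(mx,abs(th))
        print(prof,D,T,"vmax %.2f amp %.3f peak %.3f phase(bob max+ in) %.2f"%(v.max(),np.hypot(th,om/w),mx,(np.arctan2(om/w,th)%(2*np.pi))/w))
E
```

```text
scene (-0.31148561835289, 484, 0.19411204755306244)
side (-0.3154088258743286, 199, 0.19163073599338531)
quint 0.12 0.6 vmax 0.38 amp 0.413 peak 0.250 phase(bob max+ in) 0.24
quint 0.12 0.8 vmax 0.28 amp 0.378 peak 0.255 phase(bob max+ in) 0.16
quint 0.12 1.0 vmax 0.23 amp 0.350 peak 0.324 phase(bob max+ in) 0.08
quint 0.12 1.2 vmax 0.19 amp 0.324 peak 0.324 phase(bob max+ in) 1.22
quint 0.12 1.5 vmax 0.15 amp 0.289 peak 0.294 phase(bob max+ in) 1.07
quint 0.15 0.6 vmax 0.47 amp 0.462 peak 0.250 phase(bob max+ in) 0.23
quint 0.15 0.8 vmax 0.35 amp 0.413 peak 0.309 phase(bob max+ in) 0.14
quint 0.15 1.0 vmax 0.28 amp 0.372 peak 0.360 phase(bob max+ in) 0.05
quint 0.15 1.2 vmax 0.23 amp 0.333 peak 0.334 phase(bob max+ in) 1.19
quint 0.15 1.5 vmax 0.19 amp 0.283 peak 0.294 phase(bob max+ in) 1.02
cub 0.12 0.6 vmax 0.30 amp 0.389 peak 0.250 phase(bob max+ in) 0.26
cub 0.12 0.8 vmax 0.23 amp 0.354 peak 0.250 phase(bob max+ in) 0.18
cub 0.12 1.0 vmax 0.18 amp 0.323 peak 0.294 phase(bob max+ in) 0.08
cub 0.12 1.2 vmax 0.15 amp 0.294 peak 0.294 phase(bob max+ in) 1.22
cub 0.12 1.5 vmax 0.12 
[... 374 characters left out ...]
+ in) 0.98
trap 0.12 0.6 vmax 0.27 amp 0.383 peak 0.250 phase(bob max+ in) 0.26
trap 0.12 0.8 vmax 0.20 amp 0.348 peak 0.250 phase(bob max+ in) 0.18
trap 0.12 1.0 vmax 0.16 amp 0.316 peak 0.286 phase(bob max+ in) 0.09
trap 0.12 1.2 vmax 0.13 amp 0.284 peak 0.285 phase(bob max+ in) 1.22
trap 0.12 1.5 vmax 0.11 amp 0.245 peak 0.259 phase(bob max+ in) 1.05
trap 0.15 0.6 vmax 0.33 amp 0.419 peak 0.250 phase(bob max+ in) 0.24
trap 0.15 0.8 vmax 0.25 amp 0.366 peak 0.268 phase(bob max+ in) 0.15
trap 0.15 1.0 vmax 0.20 amp 0.316 peak 0.308 phase(bob max+ in) 0.04
trap 0.15 1.2 vmax 0.17 amp 0.269 peak 0.274 phase(bob max+ in) 1.17
trap 0.15 1.5 vmax 0.13 amp 0.219 peak 0.252 phase(bob max+ in) 0.96
```

View pics/fit.png

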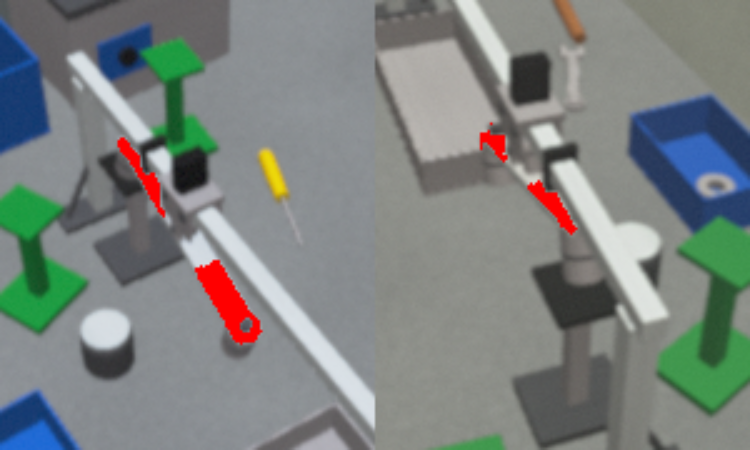

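```bash
python3 - <<'E'
from h import *
move_linear(at(-.2197,.299),Rn.from_quat(quat(-1)).as_quat(),v=.1)
print(current_time(),current_ee_pos(),current_contact_force())
gripper_to(.0,effort=80)
p=np.array(current_ee_pos());print(current_time(),p,"s",(p[:2]-O)@AX,(p[:2]-O)@NX,current_gripper_width(),current_contact_force())
print(tilt("pics/t1.png",s0=-.22))
E
```

```text
5.5083 [ 0.52050551 -0.20321958  0.29960502] [-0.20471425  0.6137556   0.19628598]
6.1167 [ 0.52023149 -0.20308858  0.29929734] s -0.2197330189199254 5.003513537854573e-05 0.02117133874290634 [-2.87644732  0.71324592  5.61675061]
(6.1167, (-0.31352871656417847, 475, 0.19410693645477295))
```

View pics/t1.png

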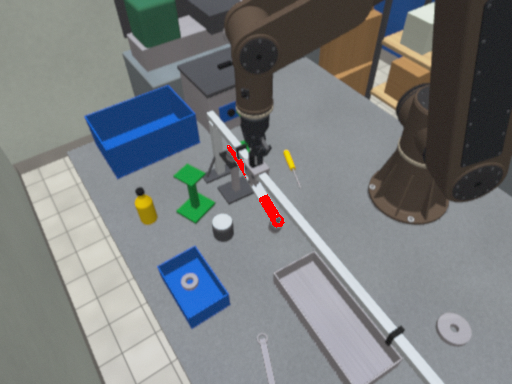

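```bash
cat >> h.py <<'E'
from scipy.optimize import least_squares
def phas(T,Y,w=2*np.pi/1.24,wfree=False):
    T=np.array(T);Y=np.array(Y);t0=T[-1]
    f=lambda p:p[0]*np.cos(p[3]*(T-t0))+p[1]*np.sin(p[3]*(T-t0))+p[2]-Y
    f3=lambda p:f([*p,w])
    r=least_squares(f3,[0,0,0],loss="soft_l1",f_scale=.02)
    if wfree: r=least_squares(f,[*r.x,w],loss="soft_l1",f_scale=.02)
    a,b,c=r.x[:3]; ww=r.x[3] if wfree else w
    return dict(amp=np.hypot(a,b),t0=t0,ph=np.arctan2(b,a),off=c,w=ww,res=np.std(r.fun),tmaxplus=t0+np.arctan2(b,a)/ww)
def watch(n):
    s0=(np.array(current_ee_pos())[:2]-O)@AX;T=[];Y=[]
    for k in range(n):
        t,r=tilt("pics/last.png" if k==n-1 else None,s0=s0)
        if r: T.append(t);Y.append(r[0])
    return s0,T,Y
E
python3 - <<'E'
from h import *
t=current_time();move_linear(at(-.2197+.12,.299),v=.08);print("dur",current_time()-t,current_time(),np.linalg.norm(current_qd()))
s,T,Y=watch(26)
print(s,np.round(np.array(T)-T[0],2)[:4],np.round(Y,3));print(phas(T,Y));print(phas(T,Y,wfree=True),current_contact_force())
E
```

```text
dur 1.6500000000000004 7.8167 0.002006735395707701
-0.09907600755779192 [0.   0.05 0.1  0.15] [-0.058 -0.125 -0.185 -0.232 -0.265 -0.279 -0.28  -0.259 -0.224 -0.175
 -0.113 -0.043  0.029  0.096  0.159  0.211  0.253  0.276  0.281  0.268
  0.24   0.197  0.141  0.075  0.002 -0.068]
{'amp': np.float64(0.28228289877927676), 't0': np.float64(9.0667), 'ph': np.float64(-1.819189243232308), 'off': np.float64(3.780124233446743e-05), 'w': 5.067084925144828, 'res': np.float64(0.001487829156520639), 'tmaxplus': np.float64(8.707679129004768)}
{'amp': np.float64(0.2819698280908408), 't0': np.float64(9.0667), 'ph': np.float64(-1.8115808151880985), 'off': np.float64(-0.00011039059378115047), 'w': np.float64(5.054176065086013), 'res': np.float64(0.0010684254101673647), 'tmaxplus': np.float64(8.708267529136469)} [0.08588545 1.54595782 5.68639421]
```

View pics/last.png

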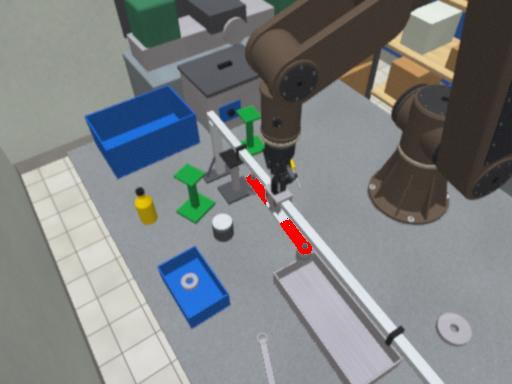

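```bash
python3 - <<'E'
from h import *
w=5.054;t=np.linspace(0,1,2001)
for T in(.5,.6,.8,1,1.5,2,2.5):
    u=t;a=(60*u-180*u**2+120*u**3)
    F=abs(np.trapezoid(a*np.exp(1j*w*T*(u-.5)),u)/T**2*T)/w; print(T,"factor",F)
tm=8.708+2*np.pi/w;T=.6
st=tm-T/2-.04
print(current_time(),st)
sleep(st-current_time())
t=current_time();move_linear(at(-.0997+.10,.299),v=.1/T);print("start",t,"dur",current_time()-t)
s,T,Y=watch(26)
print(s,np.round(Y,3));print(phas(T,Y,w=w),current_contact_force())
E
```

```text
0.5 factor 0.8909044634819178
0.6 factor 0.8459230910953723
0.8 factor 0.739246635835946
1 factor 0.6174167298681142
1.5 factor 0.3053685469983455
2 factor 0.07351623746449612
2.5 factor 0.030121840249912178
9.1167 9.611210389232209
start 9.6083 dur 0.75
0.00037846389103259173 [ 0.016 -0.002 -0.018 -0.033 -0.047 -0.058 -0.067 -0.069 -0.066 -0.059
 -0.05  -0.038 -0.022 -0.005  0.013  0.026  0.043  0.056  0.063  0.067
  0.068  0.062  0.054  0.044  0.029  0.012]
{'amp': np.float64(0.06775122938875272), 't0': np.float64(11.6083), 'ph': np.float64(-1.3797809337522497), 'off': np.float64(3.08728845303136e-05), 'w': 5.054, 'res': np.float64(0.0010052450692885977), 'tmaxplus': np.float64(11.335292296447912)} [2.31085954 2.40254797 5.77582264]
```

```bash
python3 - <<'E'
from h import *
from scipy.optimize import brentq
w=5.054;u=np.linspace(0,1,2001);a=(60*u-180*u**2+120*u**3)
F=lambda T:-np.imag(np.trapezoid(a*np.exp(1j*w*T*(u-.5)),u))/T/w
sg=np.sign(F(.5)); d=.19-.0003
T=brentq(lambda T:1.05*sg*F(T)*d/.38-.0678,1.0,2.1)
tm=11.3353+2*2*np.pi/w;st=tm-T/2-.003
print(T,current_time(),st)
sleep(st-current_time())
t=current_time();move_linear(at(.19,.299),v=d/T);print("start",t,"dur",current_time()-t)
s,T,Y=watch(26)
print(s,np.round(Y,3));print(phas(T,Y,w=w),current_contact_force(),current_time())
E
```

```text
1.851800311637502 11.6583 12.892820622645669
start 12.8917 dur 2.0
0.18962760430859515 [ 0.001  0.004  0.001  0.     0.001 -0.001  0.001 -0.002 -0.002 -0.004
 -0.003 -0.003 -0.003 -0.002 -0.001  0.001  0.003  0.002  0.002  0.002
  0.003  0.004  0.004  0.003  0.003  0.003]
{'amp': np.float64(0.0031296530226408294), 't0': np.float64(16.1417), 'ph': np.float64(-0.7504052909138601), 'off': np.float64(0.0005649089420047953), 'w': 5.054, 'res': np.float64(0.0008695903706498196), 'tmaxplus': np.float64(15.993222498829866)} [3.775155   1.20924237 5.4445582 ] 16.1917
```

View pics/last.png

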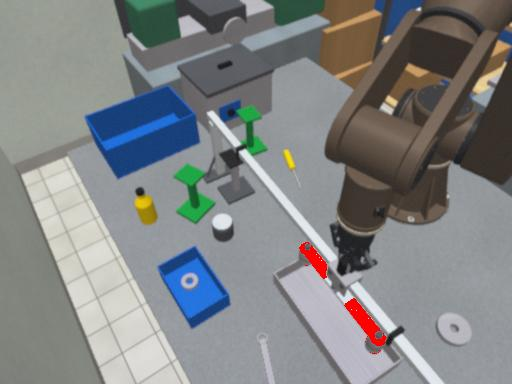

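```bash
python3 - <<'E'
from h import *
for n in("scene","side"):
    pic,d=read_camera(n);X=cloud(n,d);q=X[...,:2]-O;s=q@AX;w=q@NX;z=X[...,2]
    m=(abs(z-.192)<.014)&(abs(w)<.03)&(s>-.1)&(s<.45)
    r=(z>.052)&(z<.066)&(abs(w)<.1)&(s>-.05)&(s<.42)
    print(n,"carrier s",np.percentile(s[m],[.5,99.5]),"w",np.percentile(w[m],[1,99]),"pan s",np.percentile(s[r],[.5,99.5]),"w",np.percentile(w[r],[1,99]))
    cv2.imwrite(f"pics/{n}_c.png",pic)
sleep(2.5)
s,T,Y=watch(10);print(s,np.round(Y,3),current_time())
E
```

```text
scene carrier s [0.03573097 0.3501522 ] w [-0.01091353  0.02273049] pan s [0.00199939 0.38193959] w [-0.06935703  0.07943887]
side carrier s [0.02794385 0.33531915] w [-0.01984896  0.01212814] pan s [-0.0036379   0.38200734] w [-0.07614548  0.07092233]
0.18955864995820798 [ 0.001  0.001 -0.001 -0.003 -0.002 -0.004 -0.004 -0.002 -0.002 -0.001] 19.2917
```

View pics/side_c.png

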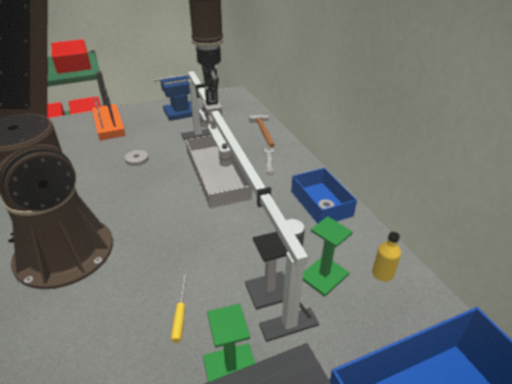

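```bash
python3 - <<'E'
from h import *
gripper_to(.085)
print(current_time(),current_gripper_width(),current_contact_force())
s,T,Y=watch(4);print(np.round(Y,3))
move_linear(at(.1897,.44),v=.1)
s,T,Y=watch(26);print(s,np.round(Y,3),phas(T,Y,w=5.054),current_time())
pic,d=read_camera("scene");X=cloud("scene",d);q=X[...,:2]-O;s=q@AX;w=q@NX;z=X[...,2];g=pic.max(2)
m=(abs(z-.192)<.014)&(abs(w)<.03)&(s>-.1)&(s<.45);r=(z>.052)&(z<.066)&(abs(w)<.1)&(s>-.05)&(s<.42)
print("carrier",np.percentile(s[m],[.5,99.5]),"pan",np.percentile(s[r],[.5,99.5]))
m=(g<60)&(z>.3)&(z<.338)&(abs(w)<.03)&(s>.1)&(s<.3);print("grip",m.sum(),np.percentile(s[m],[2,98]) if m.any() else "")
E
```

```text
19.9333 0.08484379610374668 [ 0.22756738  0.03928184 -0.3154017 ]
[ 0.     0.001 -0.    -0.   ]
0.1896353637422637 [-0.001 -0.003  0.    -0.002  0.001  0.002  0.004  0.004  0.003  0.005
  0.004  0.003  0.004  0.002  0.    -0.001 -0.     0.001  0.    -0.003
 -0.003 -0.002 -0.002 -0.001 -0.002 -0.001] {'amp': np.float64(0.003123254759498006), 't0': np.float64(22.9417), 'ph': np.float64(2.323003041938713), 'off': np.float64(0.000591116146230231), 'w': 5.054, 'res': np.float64(0.0011382812114431695), 'tmaxplus': np.float64(23.401336533822462)} 22.9917
carrier [0.03608344 0.3499748 ] pan [0.00170031 0.38183171]
grip 223 [0.1857238  0.20288305]
```

View pics/last.png

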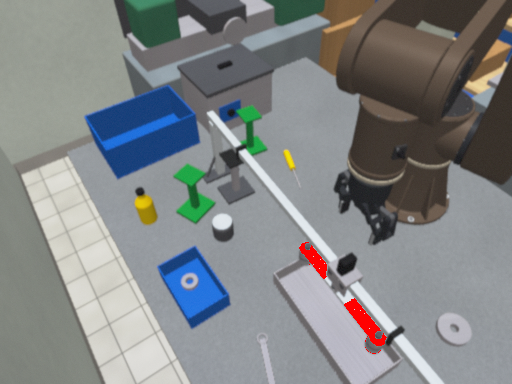

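```bash
python3 - <<'E'
from h import *
sleep(1.0);job_done();print(current_time())
E
```

```text
the job is handed in; nothing more can be done
the job is handed in; nothing more can be done
```

I ran the trolley 0.41 m along the rail and left the carrier hanging level and nearly still over the wash pan. I then let go and handed the job in at about 24 s; no verdict came back.

- **Moves:** I pinched the black block and used three straight moves of 0.12, 0.10 and 0.19 m. Each of the last two was timed to the measured swing, which fell from 0.28 to 0.068 to 0.003 rad.
- **Hold:** With the trolley held from 14.9 s to about 19.3 s, every tilt reading was 0.004 rad or less. There was a gap of about 2.5 s between the two sets of readings.
- **After letting go:** The tilt stayed at 0.005 rad or less, and the gripper was clear above the block.
- **Centring:** In the scene view, the carrier's middle is 0.193 m along the rail and the pan's is 0.192 m. The grip block's visible faces average 0.194 m. The side view put the carrier's middle about 7 mm short of the pan's, but the arm and rail hide part of it there. Both are within the 18 mm limit.
- **Bystanders:** The drip stand, the dark tin and the green look-alikes look unmoved in the last picture. I did not measure their positions again.
- **Not checked directly:** I had no reading of the trolley's speed. Assuming a smooth speed profile, it peaked at about 0.31 m/s, below the 0.45 m/s limit.

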